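Lower the polisher's eye shield and start it

TASK

Get the bench polisher ready for work: with the fingertips push its raised clear eye shield all the way down in front of the buffing wheel, and only then lightly press the green start button on the three-button control box and take the hand away so that the button springs back. Do not press the red or the black button, do not force anything, and leave the jar, the polishing-compound bar, the tray and the strips in it where they are.

Things in the scene. Friction and masses are not known exactly. Their poses are not given: they have to be found in the camera images.
- polisher: Bench polisher fixed to the bench: green motor lying along its y axis, cotton buffing wheel (100 mm across) in a steel dust hood at its +y end, about 215 mm high in all with the shield down, footprint about x -90 to +125 mm, y -130 to +150 mm. Origin on the bench under the motor; its x axis points from the worker's side (front, -x) to the back; it stands turned by up to 0.25 rad either way.
- shield_hinge (a point): Middle of the eye shield's hinge line, fixed on the polisher at the top front of the hood: 38 mm in front (-x) of the polisher's origin, 105 mm to its +y side, 207 mm above the bench. The hinge line runs along the polisher's y axis.
- shield_edge (a point): Middle of the shield's free front edge (yellow), on its upper face, 110 mm from the hinge line. The shield is a flat clear pane 5 mm thick and 94 mm wide with a yellow rim, reaching from the hinge towards the worker (-x of the polisher); its pane centre is half way between hinge and edge.
- shield (a joint): Angle of the eye shield, rad. 0 is fully down on its stop, where the pane slopes 0.70 rad (40 degrees) below level from hinge to front edge; 0.70 is level; it grows as the shield is raised (stop at 1.4). It starts raised, between 0.9 and 1.3. A stiff hinge keeps it where it is left; about 2 N straight down on the pane, 60 to 70 mm in front of the hinge line, swings it.
- station: Control box fixed to the bench, grey with a yellow cover, 190 mm long (its x axis) by 76 mm wide (its y axis), cover at 55 mm above the bench. Origin under its centre; x axis along its length, turned by up to 0.4 rad either way. In a row along its centre line, 55 mm apart, stand red (at -x, nearest the robot), green (in the middle) and black (at +x).
- green_top (a point): Centre of the top face of the green start button, a cap 25 mm across, 71 mm above the bench when out, 11 mm proud of its steel ring. It moves with the button.
- red_top (a point): Centre of the top of the red mushroom stop button, 36 mm across, 76 mm above the bench, 55 mm from green. Not to be pressed.
- black_top (a point): Centre of the top of the black high-speed button, 25 mm across, 71 mm above the bench, 55 mm from green. Not to be pressed.
- green (a joint): How far the green button is pushed in, m: 0 is out, 0.006 is right in. It moves straight down against a spring (1.5 N to start, 5 N right in) and counts as pressed beyond 0.003.
- red (a joint): How far the red button is pushed in, m: 0 is out, 0.006 right in; same spring.
- black (a joint): How far the black button is pushed in, m: 0 is out, 0.006 right in; same spring.
- tray: Shallow mint-green tray with red walls, fixed, 200 by 130 mm, walls 22 mm high, floor 6 mm thick. Origin under its centre, x along its length.
- strip_pink: Pink patterned strip, loose in the tray, 130 x 20 x 14 mm, x along its length, origin under its centre.
- strip_green: Green patterned strip, loose in the tray, 130 x 20 x 14 mm, x along its length, origin under its centre.
- compound_bar: Loose red-brown bar of polishing compound in a paper sleeve, 38 x 95 x 36 mm, y along its length, origin under its centre. It lies crosswise before the red end of the control box.
- jar: Loose amber jar with a steel lid, 52 mm across, 62 mm high, origin under its centre. It stands before the polisher.
Mind the look-alikes: they are no part of the job. What is shaped like the station but brown or purple is not meant.

How it is judged:
By the outcome, as a careful person would: the job done as asked, in the order asked, and still so for the second after the job is handed in, with the robot touching nothing.
It also fails if it takes over 42 s, if anything falls off the work surface, if the arm or the gripper's body presses on something with over 40 N, if the wrist force passes 120 N, or if a joint passes its speed limit or range.

ROBOT

A 7-joint arm with a two-finger parallel gripper is mounted at the origin on the work surface. World frame = base frame: x ahead of the robot, y to its left, z up, the work surface at z = 0. Lengths are in m, angles in rad, forces in N, time in s.
With the tool pointing down it reaches from about 0.4 to 0.85 m from the base axis. Payload 6.9 kg.
Tool frame: the origin (TCP) lies at the very end of the fingers, on their centre line; the grasp point (between the pads) lies 19 mm behind it (bot.pinch_z is the distance from the TCP to the grasp point, in m); z points along the fingers, y is the line along which they close (so a half turn about z gives the same grasp; the last joint's range is limited). The gripper opens to 85 mm and grips with 20 to 120 N. Pads are 22 mm wide; open, the fingers measure 114 mm over their backs; the gripper's body (76 mm by 85 mm) begins 54 mm behind the grasp point. The pads swing forward as they close: fully open they stand 13 mm farther back than shut.
Start: joints at [-1.115, 0.507, -0.238, 1.5, 0.126, 1.149, -0.155], TCP at [0.215, 0.587, 0.231] pointing down, gripper open.
Joint ranges: [-3.08, 3.08], [-0.24, 2.05], [-1.43, 1.35], [0, 2.5], [-1.52, 4.66], [0.17, 1.96], [-2.89, 2.89]. Speed limits (rad/s): [2.39, 2.39, 3.14, 3.14, 3.14, 3.14, 3.14].

INTERFACE

Orientations are given as a unit quaternion [w, x, y, z].
In Python, from workcell import bot, cams gives the robot as it stands. The module is installed in compiled form; this text tells all that it offers.
- The arm moves only by the tool move_arm, never from a script. Its argument "series" is a list of rows, each an object with "slide": the shift along the tool's x, y, z in mm, a list of three; "turn": the turn, a rotation vector about the tool's x, y, z in degrees, a list of three; "claw": the gripper's target within -1 to 1 (shut at 1, half-way at 0, fully open at -1). A call has 1 to 8 rows; each row shifts and turns the commanded pose from where the row before left it, along the tool's axes as they then stand; what a row does not reach is not made up. A row lasts 1/12 s, in which the tool goes at most 41.7 mm and 7.16 degrees, less where a joint would pass 70% of its speed; a pose out of reach is approached as far as the arm can. A call is refused whole if a number of a shift passes 41.7 or a number of a turn 7.16, either way. A call with a gripper value outside its range is refused whole. The fingers move at their own pace and stop on an object; "force" is the grip in N (left out, the last holds). Time passes only in rows, so rows that do not move let the fingers close. It gives the time, the measured TCP pose, the force, the opening and the grip force at its end, in the units of the state.
- bot.sense(): the state, without advancing time (a new reading comes with each control period).
- cams.capture(name): name is "side" or "top"; returns (picture, depth): 480x640x3 uint8, blue, green, red; 480x640 float32, m along the optical axis (not along the pixel's ray), 0 where there is no reading.
- cams.camera_model(name): a dict with "vertical_fov" (degrees; the focal length in pixels is half the picture's height over the tangent of half this angle, whatever the lens; pixels are square), "cx", "cy" (the principal point, pixels), "dist_coeffs" ([k1, k2, p1, p2, k3] as OpenCV has them; the pictures are not rectified), "R" (3x3) and "t" (3): a world point X has camera coordinates R X + t. Camera axes: x right, y down, z forward; pixel columns grow to the right and rows downward; lengths in m; the calibration is good to about 2 mm. A picture is of the moment at which its call begins. camera_model takes no time and is no camera call.
- bot.hand_in(): hands the job in; it is judged then, once.
The state is a dict: "time": time; "joint_pos": joint angles; "qd": joint speeds; "tau": joint torques, N m; "tool_pos": TCP position; "orientation": TCP orientation; "contact_force": force on the tool from outside, world axes, zero at the start; "torque": the same for the moment, N m; "opening": opening from 0.0 (shut) to 1.0 (fully open); "gripper_force": force on a finger pad.
Only numpy, scipy, OpenCV 4.12 (cv2) and the standard library are available. Lean on these libraries where they do the work, as an engineer would, in place of code of your own. Each camera call takes 0.05 s, during which the arm holds its last target. There are 200 camera calls.

## Working session

There is one attempt and no reset: what is moved stays moved. The work goes in short steps, Python scripts to look and compute and a tool call to move; the robot and the scene stay as the last step left them, time stands still between calls to the robot, and variables do not carry over. Pictures are saved under pics/ and viewed, at most 10 in all, crops included, and the job is handed in when it is done.

Besides the shell and the picture viewer there is one more tool, called after "Request:" by a JSON object that holds its "name" and its "arguments". move_arm: Moves the arm, as the interface text tells. Its arguments: {"type":"object","properties":{"series":{"type":"array"},"force":{"type":"number"}},"required":["series"]}

```bash
mkdir -p pics; cat > h.py <<'E'
import numpy as np, cv2
from workcell import bot, cams
def model(n):
    m=cams.camera_model(n); f=240/np.tan(np.radians(m["vertical_fov"]/2))
    K=np.array([[f,0,m["cx"]],[0,f,m["cy"]],[0,0,1]]); return K,np.array(m["dist_coeffs"]),np.array(m["R"]),np.array(m["t"])
def ray(n,uv):
    K,d,R,t=model(n); p=cv2.undistortPoints(np.array(uv,float).reshape(-1,1,2),K,d).reshape(-1,2)
    return np.c_[p,np.ones(len(p))]@R, -R.T@t
def atz(n,uv,z):
    r,o=ray(n,uv); return o+r*((np.broadcast_to(z,len(r))-o[2])/r[:,2])[:,None]
def atdepth(n,uv,D):
    r,o=ray(n,uv); return np.array([o+q*D[int(round(v)),int(round(u))] for q,(u,v) in zip(r,uv)])
def proj(n,X):
    K,d,R,t=model(n); return cv2.projectPoints(np.array(X,float).reshape(-1,3),cv2.Rodrigues(R)[0],t,K,d)[0].reshape(-1,2)
E
python3 - <<'E'
from h import *
for n in("side","top"):
    p,d=cams.capture(n); cv2.imwrite(f"pics/{n}0.png",p); np.save(f"{n}0.npy",d)
    K,dd,R,t=model(n); print(n,K[0,0],-R.T@t,R[2])
s=bot.sense(); print(s["time"],s["tool_pos"],s["orientation"],s["contact_force"])
E
```

```text
side 566.0857869211058 [0.21879791 0.93309245 1.30806635] [ 0.1822828  -0.64621566 -0.74106565]
top 590.6135328443876 [ 0.23295224 -0.0555702   1.5073514 ] [ 0.19415038 -0.00465723 -0.98096072]
0.1 [0.21471386 0.5864836  0.23050644] [-1.36610821e-04  1.74523151e-01  9.84652737e-01 -7.98602894e-04] [-0.52385844 -0.13882335 -0.08725244]
```

View pics/side0.png

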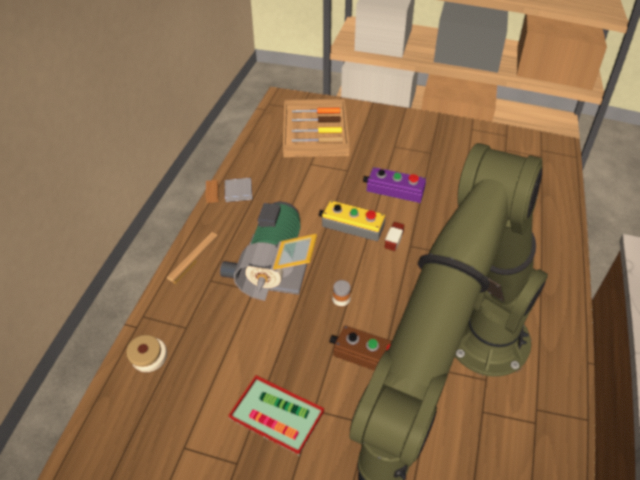

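View pics/top0.png

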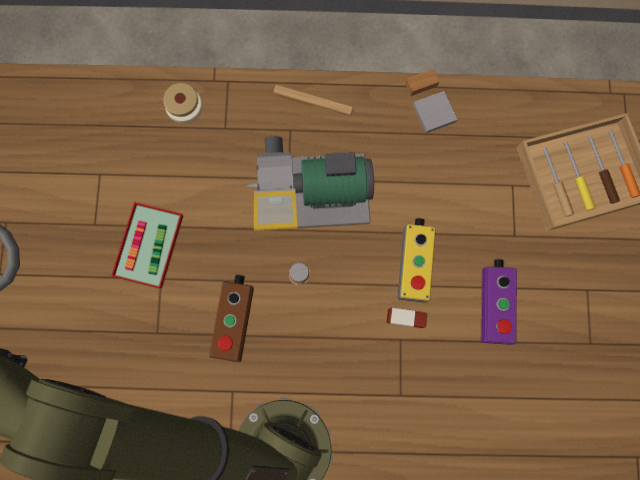

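The top view shows the yellow station with red (418,283), green (419,261) and black (421,240). The shield rim spans (254–297,190–230), the jar is at (299,272) and the compound bar at (407,317). I'll enlarge the shield and station.

```bash
python3 - <<'E'
from h import *
p=cv2.imread("pics/top0.png"); q=cv2.imread("pics/side0.png")
a=cv2.resize(p[130:310,240:450],None,fx=3.6,fy=3.2,interpolation=cv2.INTER_CUBIC)
cv2.imwrite("pics/c1.png",cv2.resize(p[130:310,240:450],(700,600),interpolation=cv2.INTER_CUBIC))
cv2.imwrite("pics/c2.png",cv2.resize(q[190:310,220:380],(800,600),interpolation=cv2.INTER_CUBIC))
D=np.load("top0.npy")
print(atz("top",[(418,283),(419,261),(421,240)],[.076,.071,.071]))
print(atdepth("top",[(418,283),(419,261),(421,240),(256,228),(276,228),(295,227),(256,193),(275,191),(299,272),(407,317)],D).round(3))
E
```

```text
[[ 0.40629116 -0.32012851  0.076     ]
 [ 0.46145848 -0.32396848  0.071     ]
 [ 0.5143479  -0.32942497  0.071     ]]
[[ 0.407 -0.321  0.071]
 [ 0.462 -0.324  0.07 ]
 [ 0.512 -0.328  0.081]
 [ 0.493  0.063  0.263]
 [ 0.495  0.02   0.259]
 [ 0.5   -0.021  0.254]
 [ 0.584  0.071  0.215]
 [ 0.59   0.028  0.215]
 [ 0.427 -0.029  0.065]
 [ 0.326 -0.299  0.037]]
```

View pics/c1.png

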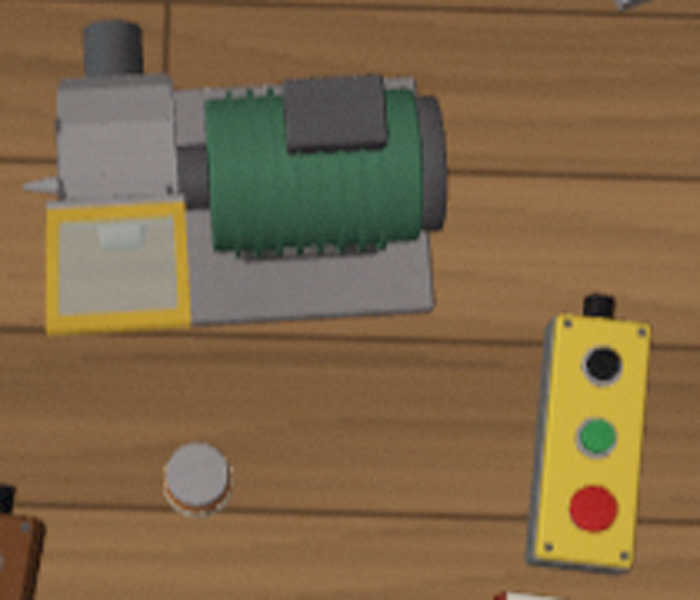

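View pics/c2.png

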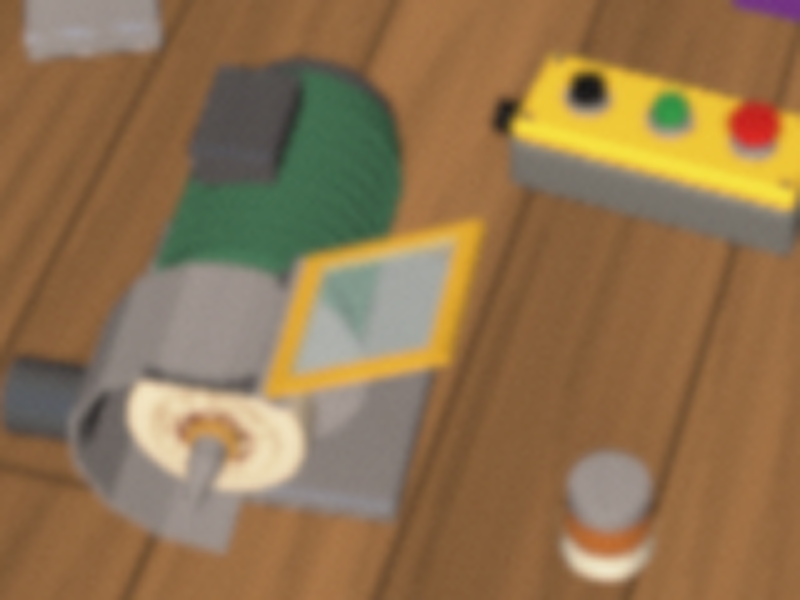

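Request:
{"name": "move_arm", "arguments": {"series": [{"slide":[0,0,-33],"turn":[0,0,-6.7],"claw":1},{"slide":[0,0,-33],"turn":[0,0,-6.7],"claw":1},{"slide":[0,0,-33],"turn":[0,0,-6.7],"claw":1},{"slide":[-17,-32,0],"turn":[0,0,0],"claw":1},{"slide":[-17,-32,0],"turn":[0,0,0],"claw":1},{"slide":[-17,-32,0],"turn":[0,0,0],"claw":1},{"slide":[-17,-32,0],"turn":[0,0,0],"claw":1},{"slide":[-17,-32,0],"turn":[0,0,0],"claw":1}], "force": 40}}

```text
time: 0.77
tool_pos: [0.3002, 0.4251, 0.3299]
orientation: [-0.0, -0.0, 1.0, -0.0]
contact_force: [1.2, 0.2, 0.3]
opening: 0.006
gripper_force: 0.0
```

Request:
{"name": "move_arm", "arguments": {"series": [{"slide":[-18,-33,0],"turn":[0,0,0],"claw":1},{"slide":[-18,-33,0],"turn":[0,0,0],"claw":1},{"slide":[-18,-33,0],"turn":[0,0,0],"claw":1},{"slide":[-18,-33,0],"turn":[0,0,0],"claw":1},{"slide":[-18,-33,0],"turn":[0,0,0],"claw":1},{"slide":[-18,-33,0],"turn":[0,0,0],"claw":1},{"slide":[-18,-33,0],"turn":[0,0,0],"claw":1},{"slide":[-18,-33,0],"turn":[0,0,0],"claw":1}]}}

```text
time: 1.43
tool_pos: [0.4441, 0.161, 0.3302]
orientation: [-0.0, 0.0, 1.0, -0.0]
contact_force: [0.7, 0.6, -1.2]
opening: -0.003
gripper_force: 0.0
```

Request:
{"name": "move_arm", "arguments": {"series": [{"slide":[-16,-27,0],"turn":[0,0,0],"claw":1},{"slide":[-16,-27,0],"turn":[0,0,0],"claw":1},{"slide":[-16,-27,0],"turn":[0,0,0],"claw":1},{"slide":[-16,-27,0],"turn":[0,0,0],"claw":1},{"slide":[-16,-27,0],"turn":[0,0,0],"claw":1},{"slide":[0,0,25],"turn":[0,0,0],"claw":1},{"slide":[0,0,25],"turn":[0,0,0],"claw":1},{"slide":[0,0,0],"turn":[0,0,0],"claw":1}]}}

```text
time: 2.1
tool_pos: [0.5214, 0.0271, 0.2758]
orientation: [-0.004, 0.001, 1.0, -0.0]
contact_force: [0.1, 0.2, 0.4]
opening: 0.0
gripper_force: 0.0
```

Request:
{"name": "move_arm", "arguments": {"series": [{"slide":[0,0,5],"turn":[0,0,0],"claw":1},{"slide":[0,0,5],"turn":[0,0,0],"claw":1},{"slide":[0,0,5],"turn":[0,0,0],"claw":1},{"slide":[0,0,5],"turn":[0,0,0],"claw":1},{"slide":[0,0,5],"turn":[0,0,0],"claw":1},{"slide":[0,0,5],"turn":[0,0,0],"claw":1},{"slide":[0,0,5],"turn":[0,0,0],"claw":1}]}}

```text
time: 2.68
tool_pos: [0.5239, 0.0281, 0.2452]
orientation: [0.0, -0.0, 1.0, 0.0]
contact_force: [0.0, -0.1, 1.8]
opening: -0.001
gripper_force: 0.7
```

Request:
{"name": "move_arm", "arguments": {"series": [{"slide":[0,0,5],"turn":[0,0,0],"claw":1},{"slide":[0,0,5],"turn":[0,0,0],"claw":1},{"slide":[0,0,5],"turn":[0,0,0],"claw":1},{"slide":[0,0,5],"turn":[0,0,0],"claw":1},{"slide":[0,0,5],"turn":[0,0,0],"claw":1},{"slide":[0,0,5],"turn":[0,0,0],"claw":1},{"slide":[0,0,5],"turn":[0,0,0],"claw":1},{"slide":[0,0,0],"turn":[0,0,0],"claw":1}]}}

```text
time: 3.35
tool_pos: [0.5234, 0.0279, 0.2092]
orientation: [-0.001, -0.0, 1.0, -0.0]
contact_force: [-0.4, 0.6, -0.7]
opening: -0.002
gripper_force: 0.0
```

Request:
{"name": "move_arm", "arguments": {"series": [{"slide":[0,0,5],"turn":[0,0,0],"claw":1},{"slide":[0,0,5],"turn":[0,0,0],"claw":1},{"slide":[0,0,5],"turn":[0,0,0],"claw":1},{"slide":[0,0,5],"turn":[0,0,0],"claw":1},{"slide":[0,0,5],"turn":[0,0,0],"claw":1}]}}

```text
time: 3.77
tool_pos: [0.5241, 0.028, 0.1849]
orientation: [0.0, 0.0, 1.0, 0.0]
contact_force: [0.7, 0.8, 2.4]
opening: -0.001
gripper_force: 0.9
```

```bash
python3 - <<'E'
from h import *
q,_=cams.capture("side"); cv2.imwrite("pics/c3.png",cv2.resize(q[170:310,200:380],(771,600),interpolation=cv2.INTER_CUBIC))
E
```

```text
(no output)
```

View pics/c3.png

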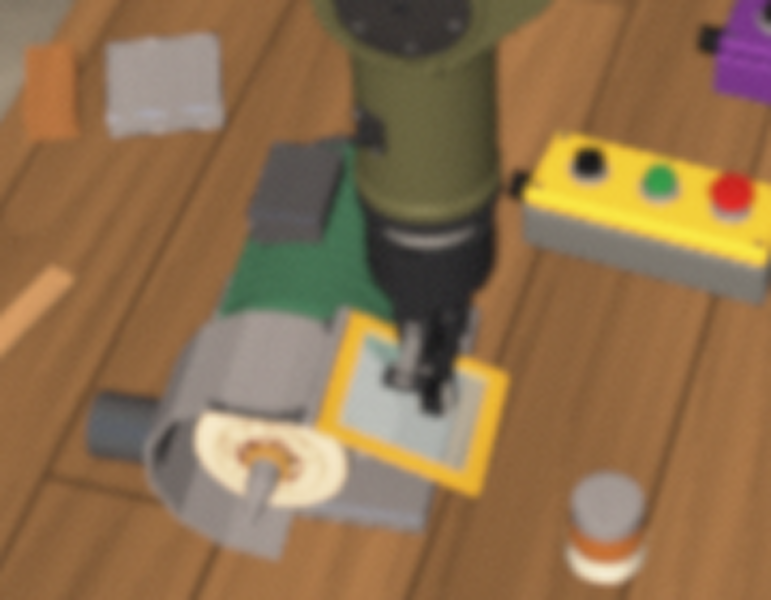

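The fingertips rest on the pane (at about 435,405 in the crop), and the shield has swung past level. I'll continue slowly.

Request:
{"name": "move_arm", "arguments": {"series": [{"slide":[0,0,4],"turn":[0,0,0],"claw":1},{"slide":[0,0,4],"turn":[0,0,0],"claw":1},{"slide":[0,0,4],"turn":[0,0,0],"claw":1},{"slide":[0,0,3],"turn":[0,0,0],"claw":1},{"slide":[0,0,0],"turn":[0,0,0],"claw":1}]}}

```text
time: 4.23
tool_pos: [0.5232, 0.0279, 0.1695]
orientation: [-0.001, -0.0, 1.0, -0.0]
contact_force: [-0.2, -0.8, -0.3]
opening: 0.001
gripper_force: 0.0
```

Request:
{"name": "move_arm", "arguments": {"series": [{"slide":[0,0,2],"turn":[0,0,0],"claw":1},{"slide":[0,0,2],"turn":[0,0,0],"claw":1},{"slide":[0,0,2],"turn":[0,0,0],"claw":1}]}}

```text
time: 4.48
tool_pos: [0.5239, 0.0279, 0.1642]
orientation: [0.0, -0.0, 1.0, 0.0]
contact_force: [-0.2, 0.3, 1.6]
opening: 0.003
gripper_force: 0.7
```

Request:
{"name": "move_arm", "arguments": {"series": [{"slide":[0,0,1],"turn":[0,0,0],"claw":1},{"slide":[0,0,1],"turn":[0,0,0],"claw":1}]}}

```text
time: 4.65
tool_pos: [0.5237, 0.0279, 0.1622]
orientation: [-0.0, -0.0, 1.0, -0.0]
contact_force: [0.3, -0.2, 1.5]
opening: -0.003
gripper_force: 0.7
```

Request:
{"name": "move_arm", "arguments": {"series": [{"slide":[0,0,1],"turn":[0,0,0],"claw":1},{"slide":[0,0,1],"turn":[0,0,0],"claw":1}]}}

```text
time: 4.82
tool_pos: [0.5238, 0.0279, 0.1602]
orientation: [0.0, 0.0, 1.0, -0.0]
contact_force: [-0.6, -0.5, 2.5]
opening: 0.002
gripper_force: 0.7
```

Request:
{"name": "move_arm", "arguments": {"series": [{"slide":[0,0,1],"turn":[0,0,0],"claw":1}]}}

```text
time: 4.9
tool_pos: [0.5238, 0.0279, 0.1593]
orientation: [0.0, -0.0, 1.0, 0.0]
contact_force: [-1.5, 0.6, 5.6]
opening: -0.002
gripper_force: 2.6
```

Request:
{"name": "move_arm", "arguments": {"series": [{"slide":[0,0,1],"turn":[0,0,0],"claw":1}]}}

```text
time: 4.98
tool_pos: [0.524, 0.028, 0.1589]
orientation: [0.0, 0.0, 1.0, 0.0]
contact_force: [-4.8, -1.1, 17.2]
opening: 0.002
gripper_force: 7.9
```

The force rose to a hard stop at z = 0.159, which is the shield stop. Backing off and checking.

Request:
{"name": "move_arm", "arguments": {"series": [{"slide":[0,0,-3],"turn":[0,0,0],"claw":1},{"slide":[0,0,-20],"turn":[0,0,0],"claw":1},{"slide":[0,0,-30],"turn":[0,0,0],"claw":1},{"slide":[3,-36,-10],"turn":[0,0,0],"claw":1},{"slide":[3,-36,0],"turn":[0,0,0],"claw":1},{"slide":[3,-36,0],"turn":[0,0,0],"claw":1},{"slide":[3,-36,0],"turn":[0,0,0],"claw":1},{"slide":[3,-36,0],"turn":[0,0,0],"claw":1}]}}

```text
time: 5.65
tool_pos: [0.5083, -0.1536, 0.2213]
orientation: [-0.0, -0.0, 1.0, -0.0]
contact_force: [0.8, 0.3, -0.2]
opening: 0.002
gripper_force: 0.0
```

```bash
python3 - <<'E'
from h import *
q,_=cams.capture("side"); p,D=cams.capture("top"); np.save("D1.npy",D)
cv2.imwrite("pics/c4.png",np.hstack([cv2.resize(q[170:310,210:350],(400,400),interpolation=cv2.INTER_CUBIC),cv2.resize(p[150:250,240:340],(400,400),interpolation=cv2.INTER_CUBIC)]))
y=.083;X=np.array([np.cos(y),np.sin(y)])
h=np.array([.590,.029])
for a in(0,.05,.1): 
    e=np.r_[h-X*.11*np.cos(a-.7),.207+.11*np.sin(a-.7)]; print(a,e,proj("side",e),proj("top",e))
r=bot.sense();print(r["tool_pos"])
E
```

```text
0 [0.50615699 0.02202501 0.13613605] [[309.47422395 277.03796281]] [[278.04799037 234.26126002]]
0.05 [0.50273224 0.0217401  0.1404295 ] [[310.70927394 276.20161398]] [[278.02530302 235.32930592]]
0.1 [0.49952562 0.02147333 0.14488933] [[311.86857352 275.30972117]] [[277.99470927 236.29994288]]
[ 0.5070913  -0.15955201  0.2211258 ]
```

View pics/c4.png

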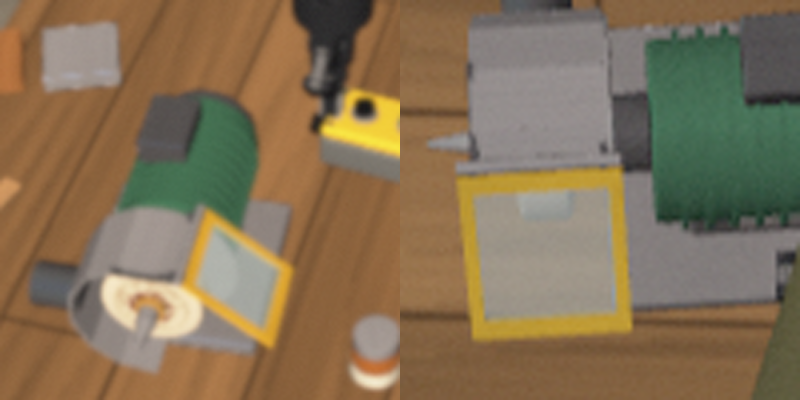

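The shield edge midpoint is at side pixel (309,277.6). The prediction for fully down is (309.5,277.0), so the shield is down. Next is the green button at (0.461,-0.325).

Request:
{"name": "move_arm", "arguments": {"series": [{"slide":[9,-33,0],"turn":[0,0,0],"claw":1},{"slide":[9,-33,0],"turn":[0,0,0],"claw":1},{"slide":[9,-33,0],"turn":[0,0,0],"claw":1},{"slide":[9,-33,0],"turn":[0,0,0],"claw":1},{"slide":[9,-33,0],"turn":[0,0,0],"claw":1},{"slide":[0,0,30],"turn":[0,0,0],"claw":1},{"slide":[0,0,30],"turn":[0,0,0],"claw":1},{"slide":[0,0,0],"turn":[0,0,0],"claw":1}]}}

```text
time: 6.42
tool_pos: [0.461, -0.3155, 0.1563]
orientation: [-0.004, 0.0, 1.0, 0.002]
contact_force: [-1.2, 1.4, -0.6]
opening: -0.001
gripper_force: 0.0
```

```bash
python3 - <<'E'
from h import *
q,_=cams.capture("side"); s=bot.sense(); print(s["tool_pos"],s["contact_force"],proj("side",[s["tool_pos"],[.461,-.325,.071]]),atz("side",[(354,212)],.071))
cv2.imwrite("pics/c5.png",cv2.resize(q[150:250,300:420],(720,600),interpolation=cv2.INTER_CUBIC))
E
```

```text
[ 0.46218626 -0.31558741  0.15889447] [0.56965799 1.25475002 0.91669413] [[354.59225564 191.31211261]
 [354.53870969 210.23812475]] [[ 0.46083385 -0.31683795  0.071     ]]
```

View pics/c5.png

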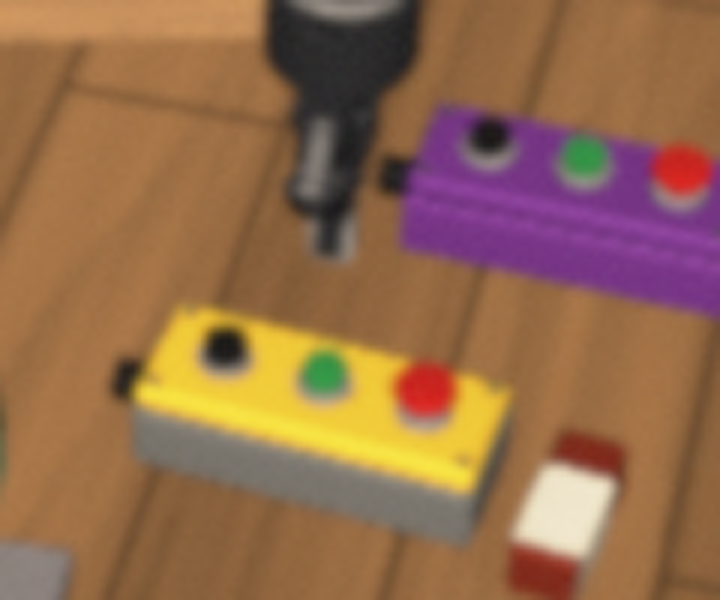

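The tip is above green: tip at crop pixel (331,250), green at (324,370), and the red and black buttons are clear. I'll make a small y correction, then descend.

Request:
{"name": "move_arm", "arguments": {"series": [{"slide":[1,-6,20],"turn":[0,0,0],"claw":1},{"slide":[0,0,20],"turn":[0,0,0],"claw":1},{"slide":[0,0,15],"turn":[0,0,0],"claw":1},{"slide":[0,0,10],"turn":[0,0,0],"claw":1},{"slide":[0,0,5],"turn":[0,0,0],"claw":1},{"slide":[0,0,0],"turn":[0,0,0],"claw":1}]}}

```text
time: 6.97
tool_pos: [0.4632, -0.3226, 0.0914]
orientation: [-0.0, -0.0, 1.0, 0.0]
contact_force: [-0.4, 0.7, 0.6]
opening: -0.004
gripper_force: 0.0
```

Request:
{"name": "move_arm", "arguments": {"series": [{"slide":[1,1,6],"turn":[0,0,0],"claw":1},{"slide":[0,0,5],"turn":[0,0,0],"claw":1},{"slide":[0,0,4],"turn":[0,0,0],"claw":1},{"slide":[0,0,0],"turn":[0,0,0],"claw":1}]}}

```text
time: 7.3
tool_pos: [0.4616, -0.3219, 0.0758]
orientation: [-0.0, -0.0, 1.0, 0.0]
contact_force: [0.5, -0.1, -0.1]
opening: -0.005
gripper_force: 0.0
```

Request:
{"name": "move_arm", "arguments": {"series": [{"slide":[0,0,3],"turn":[0,0,0],"claw":1},{"slide":[0,0,2],"turn":[0,0,0],"claw":1},{"slide":[0,0,2],"turn":[0,0,0],"claw":1},{"slide":[0,0,0],"turn":[0,0,0],"claw":1}]}}

```text
time: 7.63
tool_pos: [0.4619, -0.3222, 0.0692]
orientation: [0.0, 0.0, 1.0, -0.0]
contact_force: [-0.1, 0.3, 3.3]
opening: 0.0
gripper_force: 1.2
```

Request:
{"name": "move_arm", "arguments": {"series": [{"slide":[0,0,1],"turn":[0,0,0],"claw":1},{"slide":[0,0,1],"turn":[0,0,0],"claw":1},{"slide":[0,0,0.7],"turn":[0,0,0],"claw":1},{"slide":[0,0,0],"turn":[0,0,0],"claw":1}]}}

```text
time: 7.97
tool_pos: [0.4619, -0.3222, 0.0667]
orientation: [0.0, 0.0, 1.0, -0.0]
contact_force: [0.5, 0.5, 3.9]
opening: 0.001
gripper_force: 1.9
```

Request:
{"name": "move_arm", "arguments": {"series": [{"slide":[0,0,0.5],"turn":[0,0,0],"claw":1},{"slide":[0,0,0],"turn":[0,0,0],"claw":1}]}}

```text
time: 8.13
tool_pos: [0.4619, -0.3222, 0.0662]
orientation: [0.0, 0.0, 1.0, -0.0]
contact_force: [0.1, -0.3, 4.3]
opening: 0.002
gripper_force: 2.1
```

Request:
{"name": "move_arm", "arguments": {"series": [{"slide":[0,0,-2],"turn":[0,0,0],"claw":1},{"slide":[0,0,-3],"turn":[0,0,0],"claw":1},{"slide":[0,0,-10],"turn":[0,0,0],"claw":1},{"slide":[0,0,-30],"turn":[0,0,0],"claw":1},{"slide":[0,0,-30],"turn":[0,0,0],"claw":1},{"slide":[0,0,-30],"turn":[0,0,0],"claw":1},{"slide":[0,0,0],"turn":[0,0,0],"claw":1},{"slide":[0,0,0],"turn":[0,0,0],"claw":1}]}}

```text
time: 8.8
tool_pos: [0.4625, -0.3226, 0.1734]
orientation: [0.002, 0.0, 1.0, -0.001]
contact_force: [0.2, -0.5, -0.5]
opening: -0.0
gripper_force: 0.0
```

```bash
python3 - <<'E'
from h import *
q,_=cams.capture("side"); cv2.imwrite("pics/c6.png",cv2.resize(q[150:330,210:430],(733,600),interpolation=cv2.INTER_CUBIC))
E
```

```text
(no output)
```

View pics/c6.png

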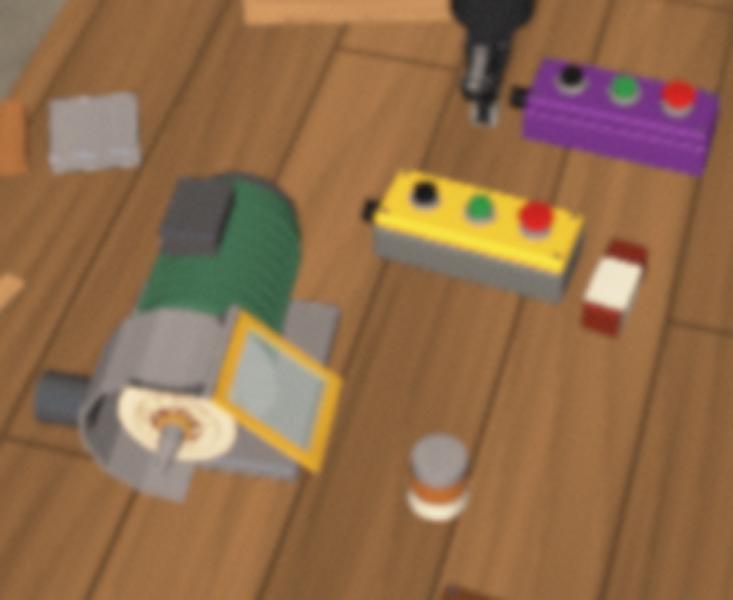

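The shield is still down (edge at about 330,425), the green button is back out (480,208), and the jar and bar have not moved. Handing in.

```bash
python3 -c "
from workcell import bot
print(bot.hand_in())"
```

```text
the job is handed in; nothing more can be done
None
```

I pushed the shield down to its stop, then pressed the green button about 5 mm (about 4 N). It sprang back after I lifted the hand away. The job was handed in at about 9 s, with the jar and compound bar unmoved and the red and black buttons not pressed.

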